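Vent and open the pen-flushing vacuum chamber

ROBOT

A 7-joint arm with a two-finger parallel gripper is mounted at the origin on the work surface. World frame = base frame: x ahead of the robot, y to its left, z up, the work surface at z = 0. Lengths are in m, angles in rad, forces in N, time in s.
With the tool pointing down it reaches from about 0.35 to 0.9 m from the base axis. Payload 8.1 kg.
Tool frame: the origin (TCP) lies on the front face of the gripper's body, between the roots of the fingers; the fingertips stand 66 mm ahead of it and the grasp point (between the pads) lies 47 mm ahead of it (arm.finger_overhang is the distance from the TCP to the fingertips, in m); z points along the fingers, y is the line along which they close (so a half turn about z gives the same grasp; the last joint's range is limited). The gripper opens to 92 mm and grips with 3 to 60 N. Pads are 19 mm wide; open, the fingers measure 130 mm over their backs; the gripper's body (75 mm by 190 mm) begins 47 mm behind the grasp point.
Start: joints at [1.049, 0.434, 0.025, 1.573, -0.012, 1.134, -0.075], TCP at [0.254, -0.571, 0.292] pointing down, gripper open.
Joint ranges: [-2.62, 2.62], [-0.44, 2.09], [-1.27, 1.32], [0.08, 2.57], [-1.32, 4.46], [0.12, 2], [-2.74, 2.74]. Speed limits (rad/s): [2.22, 2.22, 3.01, 3.01, 3.14, 3.14, 3.14].

INTERFACE

Orientations are given as a rotation vector (axis times angle).
In Python, from cell import readout, cams, workorder, spotter, arm gives the robot as it stands.
- The arm moves only by the tool creep_tool, called after "Request:" by a JSON object that holds its "fn" and its "kwargs", one argument or row to a line. Schema: {"type":"object","properties":{"motion":{"type":"array","items":{"type":"object","properties":{"dx":{"type":"number"},"dy":{"type":"number"},"dz":{"type":"number"},"yaw":{"type":"number"},"jaw":{"type":"number"}},"additionalProperties":false,"required":["jaw"]},"minItems":1,"maxItems":10},"clamp_n":{"type":"number"},"only":{"type":"string"},"quiet":{"type":"boolean"},"lines":{"type":"string"}},"required":["motion"],"additionalProperties":false}. motion is a list of rows, 1 to 10 of them, each an object with the fields dx, dy, dz (the shift in m), yaw (a turn about the tool's z in rad), jaw (the opening from 0.0 (shut) to 1.0 (fully open)); a field left out counts as zero (the opening has to be given); each row shifts and turns the commanded pose from where the row before left it, along the tool's axes as they then stand; what a row does not reach is not made up. A row lasts 1/10 s, in which the tool goes at most 0.05 m and 0.15 rad, less where a joint would pass 70% of its speed; a pose out of reach is approached as far as the arm can. The fingers move at their own pace and stop on an object; clamp_n is the grip in N (left out, the last holds). Time passes only in rows, so rows that do not move let the fingers close. The tool returns the time, the measured TCP pose, the force, the opening and the grip force at its end. only (a regular expression) keeps the lines of the reply that match it, lines (a string "A,B") keeps lines A to B, and quiet returns only ok. Input that does not fit is refused with a message, and nothing moves.
- readout.observe(): the state, without advancing time (a new reading comes with each control period).
- cams.get_image(name): name is "side" or "top"; returns a dict with "image" (400x640x3 uint8, blue, green, red), "fx", "fy", "cx", "cy" (pixels), "cam_to_world" (4x4, takes a point from camera to world coordinates). Camera axes: x right, y down, z forward; pixel columns grow to the right and rows downward; lengths in m; the calibration is good to about 2 mm. A picture is of the moment at which its call begins. There is no depth.
- workorder.sign_off(): hands the job in; it is judged then, once.
Trained networks look in a picture, given as the dict that the camera call returned (one of the last four; its "shot" number tells which), for a name from the list of things; names that differ only in an ending like _2 or _b are one class to them, and where a whole thing is asked for, a point or a joint stands for the part that bears it (a point fixed in the world has none). Each returns a list of dicts, best first, with "score" (0 to 1); they miss things now and then, are a little off and sometimes report something else, mostly with a low value. They report only what shows in the picture. A call takes as long as a camera call.
- spotter.boxes_of(picture, name): "centre" ([x, y, z] in m, in the coordinates of the camera as it stood for that picture, good to about 4 mm: the middle of the surface that is visible of it).
The state is a dict: "clock": time; "joints": joint angles; "dq": joint speeds; "joint_efforts": joint torques, N m; "position": TCP position; "ee_rot": TCP orientation; "force": force on the tool from outside, world axes, zero at the start; "ft_torque": the same for the moment, N m; "width": opening from 0.0 (shut) to 1.0 (fully open); "gripper_force": force on a finger pad.
Only numpy, scipy, OpenCV 4.12 (cv2) and the standard library are available. Lean on these libraries where they do the work, as an engineer would, in place of code of your own. Each camera call takes 0.05 s, during which the arm holds its last target. There are 200 camera calls.

TASK

The pens in the small vacuum chamber are flushed: first turn the blue vent tap until its white end points at the yellow mark (60 degrees open), then press the red release button in the sloping front so that the lid pops up. Take the sprung-up lid by its steel bar, swing it back past upright and keep hold of it until it rests gently on its open stop, never letting it drop, then let go and back off. Leave the tap on the mark and do not disturb the ink bottle, vials, cup and pen standing around it.

Things in the scene. Friction and masses are not known exactly. Their poses are not given: they have to be found in the camera images.
- chamber: fixed white vacuum chamber, blue skirt; tank block x -75 to +90 mm, y -80 to +80, 122 high. A grey fascia slopes down from its front to x -122. On its right a lower deck (x -60 to +60, y -195 to -80, top at 85 mm) carries the tap on a round dial. Origin on the table under the tank; x points to its back, y left, z up. Its front is turned to the robot's left.
- tap (a joint): angle of the vent tap, rad: 0 closed (white end points to the chamber's front, -x), growing counter-clockwise seen from above (white end swings to the right, -y) to 1.57; the yellow mark is at 1.047 (60 degrees). Starts between 0 and 0.4, turns stiffly (0.06 N m) and stays where it is left.
- tap_grip (a point): on the tap's upright axis, 5 mm below its handle's top: where to grip from above. Handle: blue bar, one end white, 14 mm thick, 26 tall, reaching 46 mm to the white end and 31 the other way; under it a stem 16 mm thick and, 38 mm below this point, the dial, 100 mm across. Site x runs along the bar away from the white end, y across it.
- dial_mark (a point): the yellow mark on the dial (14 x 12 mm), 42 mm from the tap's axis, 2 mm above the dial face's 91 mm.
- release_top (a point): centre of the red button's face, 36 mm across, in a black collar 52 mm across, 12 mm lower. Its axis leans 40 degrees from vertical to the front: point z points out of the button (up and to the chamber's -x), y left. With the lid shut its bar is 51 mm above and 6 mm in front of this point, so press along the axis with a tilted tool.
- release (a joint): travel of the button, m: 0 out, 0.008 fully in; springs back. It begins to move at 1.5 N, frees the lid after about 0.004 (near 3.5 N) and takes 5 N fully in.
- lid (a joint): angle of the blue lid (150 mm wide, 145 from hinge to front edge, 10 thick, about 0.3 kg), rad: 0 shut, latched. Once released a kicker lifts it within a second to about 0.8, where it waits, leaning on the kicker. Above that it swings freely with hardly any friction: falls back below upright (1.57), drops open above it. Open stop at 1.85.
- lid_bar (a point): centre of the steel bar handle along the lid's front edge: round, 14 mm diameter, 104 mm long along point y, on two stubs 45 mm either side of this point, its centre 22 mm beyond the lid's edge (15 mm gap) and 167 mm from the hinge axis. It turns with the lid; point x points from the bar to the hinge, z out of the lid's top.
- lid_hinge (a point): centre of the lid's hinge axis, at the back of the tank, 129 mm above the table; the axis runs along the point's y (left), the point's x points to the chamber's back.
- ink_bottle: closed fuchsia ink bottle with a brass cap, 64 mm diameter, 135 mm tall, standing off the chamber's front left corner; origin under its centre. A bystander.
- vial_a: closed dark purple vial with a black cap, 28 mm diameter, 85 mm tall, standing close to the chamber's left side; origin under its centre. A bystander.
- vial_b: closed near-black vial with a black cap, 28 mm diameter, 85 mm tall, standing close to the chamber's left side; origin under its centre. A bystander.
- mixing_cup: pale lilac open cup, 52 mm across the rim, 75 mm tall, standing behind the chamber; origin under its centre. A bystander.
- pen: clear pen lying flat on the table in front of the chamber, 141 mm long, 15 mm thick, red end; origin under its middle, x along it. A bystander.

How it is judged:
By the outcome, as a careful person would: the job done as asked, in the order asked, and still so for the second after the job is handed in, with the robot touching nothing.
It also fails if it takes over 72 s, if anything falls off the work surface, if the arm or the gripper's body presses on something with over 40 N, if the wrist force passes 120 N, or if a joint passes its speed limit or range.

## Working session

There is one attempt and no reset: what is moved stays moved. The work goes in short steps, Python scripts to look and compute and a tool call to move; the robot and the scene stay as the last step left them, time stands still between calls to the robot, and variables do not carry over. Pictures are saved under pics/ and viewed, at most 10 in all, crops included, and the job is handed in when it is done.

```bash
ls; mkdir -p pics; cat > h.py <<'E'
import numpy as np, cv2
from scipy.spatial.transform import Rotation as R
from cell import readout, cams, workorder, spotter, arm
def shot(n,f=None):
    p=cams.get_image(n)
    if f: cv2.imwrite('pics/'+f,p['image'])
    return p
def w(p,c): return (np.array(p['cam_to_world'])@np.r_[c,1])[:3]
def px(p,X):
    c=np.linalg.inv(p['cam_to_world'])@np.r_[X,1]
    return np.array([p['fx']*c[0]/c[2]+p['cx'],p['fy']*c[1]/c[2]+p['cy']])
E
python3 - <<'E'
from h import *
for n in ['top','side']:
    p=shot(n,n+'0.png'); print(n,np.round(p['cam_to_world'],3).tolist(),p['fx'])
    for k in ['chamber','tap','tap_grip','dial_mark','release','release_top','lid','lid_bar','lid_hinge','ink_bottle','vial_a','mixing_cup','pen']:
        try: print(k,[(np.round(w(p,d['centre']),3).tolist(),round(d['score'],2)) for d in spotter.boxes_of(p,k)][:3])
        except Exception as e: print(k,e)
print(readout.observe())
E
```

```text
pics
top [[0.009, -0.988, 0.156, 0.495], [-1.0, -0.006, 0.024, 0.051], [-0.023, -0.156, -0.987, 0.852], [0.0, 0.0, 0.0, 1.0]] 455.5012611083329
chamber [([0.549, 0.069, 0.133], 0.66)]
tap [([0.453, 0.095, 0.129], 0.9), ([0.602, 0.151, 0.082], 0.21)]
tap_grip [([0.457, 0.09, 0.133], 0.82), ([0.55, 0.069, 0.132], 0.28)]
dial_mark [([0.55, 0.073, 0.135], 0.72)]
release [([0.602, 0.152, 0.078], 0.63)]
release_top [([0.602, 0.15, 0.084], 0.45)]
lid [([0.591, 0.069, 0.135], 0.74)]
lid_bar [([0.59, 0.069, 0.135], 0.91)]
lid_hinge [([0.551, 0.071, 0.136], 0.83)]
ink_bottle [([0.767, 0.175, 0.094], 0.68), ([0.453, 0.091, 0.132], 0.24)]
vial_a [([0.708, 0.085, 0.086], 0.79), ([0.69, -0.002, 0.085], 0.6)]
mixing_cup [([0.518, -0.101, 0.03], 0.8)]
pen [([0.629, 0.263, 0.012], 0.63)]
side [[-0.994, -0.078, 0.071, 0.535], [-0.106, 0.72, -0.686, 0.819], [0.002, -0.69, -0.724, 0.877], [0.0, 0.0, 0.0, 1.0]] 503.84734614266125
chamber [([0.558, 0.126, 0.093], 0.63)]
tap [([0.458, 0.105, 0.129], 0.65), ([0.699, 0.012, 0.06], 0.33), ([0.608, 0.154, 0.078], 0.25)]
tap_grip [([0.459, 0.107, 0.129], 0.65)]
[... 367 characters left out ...]
67)]
{'clock': 1.4, 'joints': array([ 1.04939407,  0.43451532,  0.0249969 ,  1.57321536, -0.01159589,
        1.13401668, -0.0750927 ]), 'dq': array([ 0.00015049,  0.00055421,  0.00096702, -0.00072036,  0.00020708,
       -0.00041958, -0.00033112]), 'joint_efforts': array([ 6.03952194e-04, -6.67667770e+01,  9.84387361e-01, -3.14801931e+01,
       -6.05126610e-02,  3.29016033e-02, -6.92733636e-06]), 'position': array([ 0.25414167, -0.57099484,  0.29222633]), 'ee_rot': array([-3.07298540e+00, -6.52942400e-01,  2.66709723e-05]), 'force': array([-0.14361169, -0.60724268,  0.23438986]), 'ft_torque': array([-0.02501254,  0.00952145, -0.00981743]), 'gripper_force': 0.0, 'width': 1.0023928113800198}
```

View pics/top0.png

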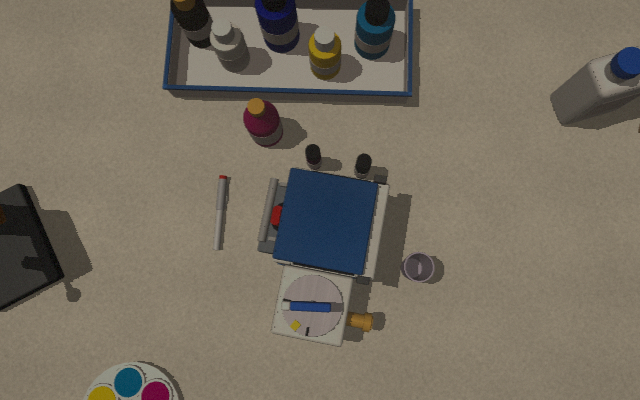

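View pics/side0.png

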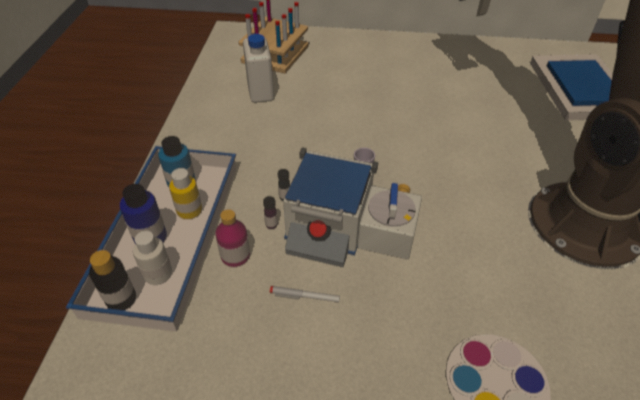

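The top view shows the lid corners near (292,170), (379,182), (361,275) and (275,262). The tap's white end is at (285,304), the yellow mark at (296,325) and the red button at (278,216). The chamber's front faces world +y. Next I refine by projecting onto known heights.

```bash
cat >> h.py <<'E'
def plane(p,uv,z):
    M=np.array(p['cam_to_world']); d=M[:3,:3]@np.array([(uv[0]-p['cx'])/p['fx'],(uv[1]-p['cy'])/p['fy'],1]); o=M[:3,3]
    return o+d*(z-o[2])/d[2]
def mask(p,lo,hi,box):
    h=cv2.inRange(cv2.cvtColor(p['image'],cv2.COLOR_BGR2HSV),lo,hi); m=np.zeros_like(h); a,b,c,d=box; m[b:d,a:c]=h[b:d,a:c]; return m
E
python3 - <<'E'
from h import *
p=shot('top')
m=mask(p,(100,100,40),(125,255,255),(265,160,395,285))
c=max(cv2.findContours(m,0,1)[0],key=cv2.contourArea); ap=cv2.approxPolyDP(c,6,True)[:,0]
print('lid',ap.tolist()); W=[plane(p,u,0.134) for u in ap]; print(np.round(W,4).tolist()); print([round(np.linalg.norm(W[i]-W[i-1]),4) for i in range(len(W))])
W2=cv2.minAreaRect(np.array([plane(p,u,0.134)[:2]*1000 for u in c[:,0]],np.float32)); print(W2)
m=mask(p,(100,100,40),(125,255,255),(280,295,340,320))
cc=max(cv2.findContours(m,0,1)[0],key=cv2.contourArea)
print('tap blue',cv2.minAreaRect(np.array([plane(p,u,0.134)[:2]*1000 for u in cc[:,0]],np.float32)))
m=mask(p,(20,120,60),(35,255,255),(285,315,310,335)); ys,xs=np.nonzero(m); print('yel',xs.mean(),ys.mean(),len(xs),plane(p,(xs.mean(),ys.mean()),.093))
s=shot('side')
m=mask(s,(15,100,60),(38,255,255),(385,205,420,230)); ys,xs=np.nonzero(m); print('yel side',xs.mean(),ys.mean(),len(xs),plane(s,(xs.mean(),ys.mean()),.093))
m=mask(s,(100,90,40),(128,255,255),(380,175,405,225)); ys,xs=np.nonzero(m); print('tapblue side',xs.mean(),ys.mean(),len(xs),plane(s,(xs.mean(),ys.mean()),.129))
a=p['image'][150:350,200:400]; b=s['image'][140:270,260:430]
cv2.imwrite('pics/c.png',np.hstack([cv2.resize(a,(400,400),interpolation=2),cv2.resize(b,(400,400))]))
E
```

```text
lid [[292, 168], [273, 256], [361, 274], [377, 184]]
[[0.6726, 0.119, 0.134], [0.5303, 0.1461, 0.134], [0.5035, 0.0079, 0.134], [0.6468, -0.0183, 0.134]]
[np.float64(0.1397), np.float64(0.1449), np.float64(0.1408), np.float64(0.1456)]
((588.2710571289062, 64.15320587158203), (143.62606811523438, 148.77525329589844), 79.6430435180664)
tap blue ((453.51483154296875, 86.73553466796875), (62.225765228271484, 13.732168197631836), 88.04949951171875)
yel 294.9130434782609 325.07246376811594 69 [0.42092029 0.11289208 0.093     ]
yel side 407.39473684210526 217.10526315789474 38 [0.42288718 0.11593797 0.093     ]
tapblue side 393.5132743362832 193.69911504424778 113 [0.45551124 0.08678006 0.129     ]
```

View pics/c.png

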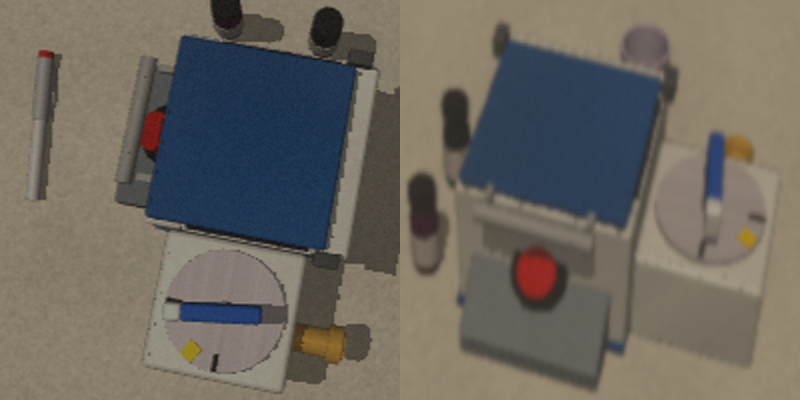

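Tap axis and chamber pose agree: yaw is about -100.5° and the axis is near (0.454, 0.087). The tap now stands at about 0.15 rad. I'll check the command's help, then start.

Request:
{"fn": "creep_tool", "kwargs": {
  "motion": [
    {"dx": 0.032, "dy": -0.037, "jaw": 0.5},
    {"dx": 0.032, "dy": -0.037, "jaw": 0.5},
    {"dx": 0.032, "dy": -0.037, "jaw": 0.5},
    {"dx": 0.032, "dy": -0.037, "jaw": 0.5},
    {"dx": 0.032, "dy": -0.037, "jaw": 0.5},
    {"dx": 0.032, "dy": -0.037, "jaw": 0.5},
    {"dx": 0.032, "dy": -0.037, "jaw": 0.5},
    {"dx": 0.032, "dy": -0.037, "jaw": 0.5},
    {"dx": 0.032, "dy": -0.037, "jaw": 0.5},
    {"dx": 0.032, "dy": -0.037, "jaw": 0.5}
  ],
  "clamp_n": 20
}}

```text
clock: 2.5
position: [0.3963, -0.101, 0.2926]
ee_rot: [3.072, 0.652, 0.002]
force: [0.3, 0.0, -0.0]
width: 0.498
gripper_force: 0.0
```

Request:
{"fn": "creep_tool", "kwargs": {
  "motion": [
    {"dx": 0.032, "dy": -0.037, "jaw": 0.5},
    {"dx": 0.032, "dy": -0.037, "jaw": 0.5},
    {"dx": 0.032, "dy": -0.037, "yaw": -0.14, "jaw": 0.5},
    {"yaw": -0.14, "jaw": 0.5},
    {"yaw": -0.14, "jaw": 0.5},
    {"yaw": -0.14, "jaw": 0.5},
    {"yaw": -0.14, "jaw": 0.5},
    {"yaw": -0.14, "jaw": 0.5},
    {"yaw": -0.14, "jaw": 0.5},
    {"yaw": -0.137, "jaw": 0.5}
  ]
}}

```text
clock: 3.5
position: [0.4387, 0.0376, 0.2924]
ee_rot: [2.254, 2.188, 0.0]
force: [0.3, -0.0, -0.7]
width: 0.498
gripper_force: 0.0
```

```bash
cat >> h.py <<'E'
def go(X,ang=None):
    s=readout.observe(); r=R.from_rotvec(s['ee_rot']).as_matrix(); print('TCP',s['position'].round(4),'R',r.round(3).tolist(),'F',s['force'].round(1),'q',s['joints'].round(2),'w',round(s['width'],3),'t',s['clock'])
    print('tool delta',(r.T@(np.array(X)-s['position'])).round(4),'y az',np.degrees(np.arctan2(r[1,1],r[0,1])).round(2))
E
python3 -c "
from h import *
go([.4538,.087,.176])"
```

```text
TCP [0.4387 0.0376 0.2924] R [[0.029, 1.0, 0.0], [1.0, -0.029, -0.0], [-0.0, 0.0, -1.0]] F [ 0.3 -0.  -0.7] q [ 0.3   0.19 -0.57  1.96  0.12  1.03 -0.36] w 0.498 t 3.5
tool delta [0.0499 0.0136 0.1164] y az -1.68
```

Request:
{"fn": "creep_tool", "kwargs": {
  "motion": [
    {"dx": 0.025, "dy": 0.007, "jaw": 0.5},
    {"dx": 0.025, "dy": 0.007, "jaw": 0.5},
    {"dz": 0.03, "jaw": 0.5},
    {"dz": 0.03, "jaw": 0.5},
    {"dz": 0.03, "jaw": 0.5},
    {"dz": 0.026, "jaw": 0.5},
    {"jaw": 0.5}
  ],
  "clamp_n": 20
}}

```text
clock: 4.2
position: [0.4527, 0.0864, 0.1737]
ee_rot: [-2.258, -2.18, 0.007]
force: [-0.3, 0.2, 1.1]
width: 0.498
gripper_force: 0.0
```

```bash
python3 -c "
from h import *
go([.4538,.087,.176])
shot('side','s1.png');p=shot('side');cv2.imwrite('pics/s1c.png',cv2.resize(p['image'][100:270,270:470],None,fx=3,fy=3))"
```

```text
TCP [0.4527 0.0864 0.1737] R [[0.035, 0.999, -0.005], [0.999, -0.035, -0.001], [-0.001, -0.005, -1.0]] F [-0.3  0.2  1.1] q [ 0.13  0.38 -0.55  2.06  0.28  0.77 -0.63] w 0.498 t 4.2
tool delta [ 0.0006  0.0011 -0.0023] y az -2.0
```

View pics/s1c.png

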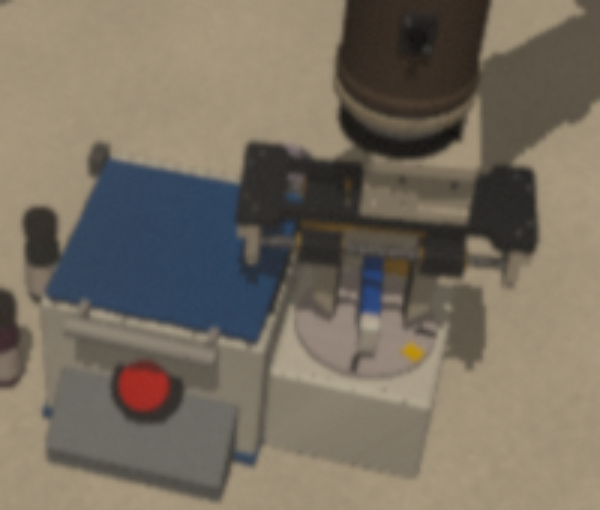

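The open fingers straddle the tap bar (about (370,300) in the crop), and the body clears the lid. Close and turn.

Request:
{"fn": "creep_tool", "kwargs": {
  "motion": [
    {"jaw": 0},
    {"jaw": 0},
    {"jaw": 0},
    {"jaw": 0},
    {"yaw": -0.15, "jaw": 0},
    {"yaw": -0.15, "jaw": 0},
    {"yaw": -0.15, "jaw": 0},
    {"yaw": -0.15, "jaw": 0},
    {"yaw": -0.15, "jaw": 0},
    {"yaw": -0.148, "jaw": 0}
  ],
  "clamp_n": 25
}}

```text
clock: 5.3
position: [0.452, 0.0863, 0.1766]
ee_rot: [-1.079, -2.947, 0.007]
force: [-14.6, -2.9, 20.3]
width: 0.154
gripper_force: 25.7
```

```bash
python3 -c "
from h import *
go([.4538,.087,.176])"
```

```text
TCP [0.452  0.0863 0.1766] R [[-0.764, 0.646, -0.004], [0.646, 0.764, -0.003], [0.001, -0.005, -1.0]] F [-14.6  -2.9  20.3] q [ 0.3   0.43 -0.78  2.05  0.41  0.82  0.15] w 0.154 t 5.3
tool delta [-0.001   0.0017  0.0006] y az 49.79
```

Request:
{"fn": "creep_tool", "kwargs": {
  "motion": [
    {"jaw": 0},
    {"jaw": 0.4},
    {"jaw": 0.4},
    {"jaw": 0.4},
    {"dz": -0.04, "jaw": 0.4},
    {"dz": -0.04, "jaw": 0.4},
    {"dz": -0.04, "jaw": 0.4},
    {"dx": -0.05, "dz": -0.02, "jaw": 0.4},
    {"dx": -0.05, "jaw": 0.4},
    {"dx": -0.05, "jaw": 0.4}
  ]
}}

```text
clock: 6.3
position: [0.5673, -0.0096, 0.316]
ee_rot: [1.088, 2.944, -0.0]
force: [0.3, -0.2, 0.3]
width: 0.399
gripper_force: 0.0
```

```bash
cat >> h.py <<'E'
def tap():
    for n,z,b in [('top',.134,(265,290,345,345)),('side',.132,(375,175,420,225))]:
        p=shot(n); m=mask(p,(100,100,40),(125,255,255),b); cs=cv2.findContours(m,0,1)[0]
        if not cs: print(n,'none'); continue
        c=max(cs,key=cv2.contourArea); print(n,cv2.contourArea(c),cv2.minAreaRect(np.array([plane(p,u,z)[:2]*1000 for u in c[:,0]],np.float32)))
E
python3 -c "
from h import *
go([.4538,.087,.176]);tap();p=shot('top');cv2.imwrite('pics/t2.png',p['image'])
q=shot('side');print(px(q,[.4219,.1144,.093]));a=cv2.resize(p['image'][160:350,200:400],(400,400));b=cv2.resize(q['image'][140:270,260:430],(400,400));cv2.imwrite('pics/t2.png',np.hstack([a,b]))"
```

```text
TCP [ 0.5673 -0.0096  0.316 ] R [[-0.76, 0.65, 0.003], [0.65, 0.76, -0.001], [-0.003, 0.001, -1.0]] F [ 0.3 -0.2  0.3] q [ 0.48  0.43 -0.78  1.64  0.32  1.2   0.49] w 0.399 t 6.3
tool delta [ 0.1494 -0.0005  0.1396] y az 49.44
top 303.0 ((452.69091796875, 86.10466766357422), (12.786089897155762, 62.022987365722656), 49.52327346801758)
side 223.0 ((457.0880432128906, 97.35449981689453), (26.470958709716797, 67.11807250976562), 49.89560317993164)
[407.8639073  216.58810504]
```

View pics/t2.png

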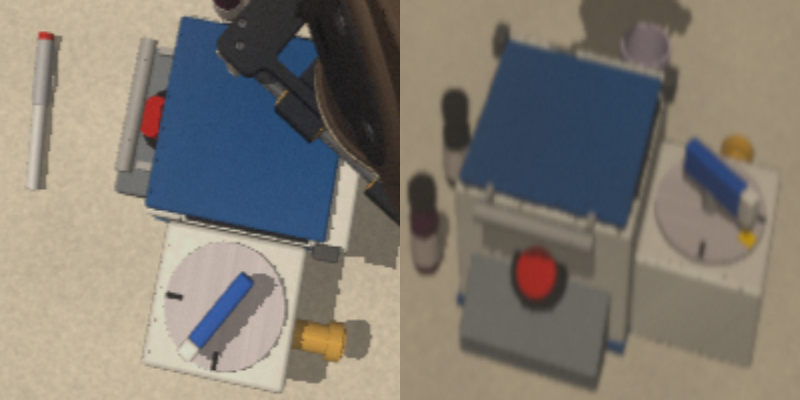

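The tap now points at 139.5° against a wanted 139.5°, so it's on the mark and the white end covers it. The command has no tilt, so I'll check whether driving past a joint limit tilts the tool, well up in free air.

Request:
{"fn": "creep_tool", "kwargs": {
  "motion": [
    {"dz": -0.05, "jaw": 0},
    {"dz": -0.05, "jaw": 0},
    {"dz": -0.05, "jaw": 0},
    {"dz": -0.05, "jaw": 0},
    {"dz": -0.05, "jaw": 0},
    {"dz": -0.05, "jaw": 0},
    {"dz": -0.05, "jaw": 0},
    {"dz": -0.05, "jaw": 0},
    {"dz": -0.05, "jaw": 0},
    {"dz": -0.05, "jaw": 0}
  ]
}}

```text
clock: 7.5
position: [0.566, -0.0034, 0.6681]
ee_rot: [-1.077, -2.94, 0.034]
force: [1.1, 0.5, -0.7]
width: 0.005
gripper_force: 0.0
```

```bash
python3 -c "
from h import *
go([.4538,.087,.176])"
```

```text
TCP [ 0.566  -0.0034  0.6681] R [[-0.763, 0.646, -0.017], [0.646, 0.763, -0.017], [0.002, -0.024, -1.0]] F [ 1.1  0.5 -0.7] q [-0.13  0.32  0.05  0.84 -0.    2.    0.79] w 0.005 t 7.5
tool delta [0.143  0.0082 0.4923] y az 49.77
```

Request:
{"fn": "creep_tool", "kwargs": {
  "motion": [
    {"dz": -0.05, "jaw": 0},
    {"dz": -0.05, "jaw": 0},
    {"dz": -0.05, "jaw": 0},
    {"dz": -0.05, "jaw": 0},
    {"dz": -0.05, "jaw": 0}
  ]
}}

```text
clock: 8.0
position: [0.5124, -0.0006, 0.7547]
ee_rot: [1.027, 2.811, 0.048]
force: [-0.2, 1.0, 0.2]
width: 0.006
gripper_force: 0.0
```

```bash
python3 -c "
from h import *
go([.4538,.087,.176])"
```

```text
TCP [ 5.124e-01 -6.000e-04  7.547e-01] R [[-0.755, 0.639, 0.15], [0.644, 0.765, -0.02], [-0.128, 0.081, -0.989]] F [-0.2  1.   0.2] q [-0.52  0.19  0.6   0.83 -0.11  2.    0.88] w 0.006 t 8.0
tool delta [ 0.1744 -0.0173  0.5615] y az 50.14
```

Driving past the limit does tilt the tool outward (8.6°), and the tilt persists. I'll do this at azimuth about -112°, so that "outward" there matches the direction I need at the chamber.

Request:
{"fn": "creep_tool", "kwargs": {
  "motion": [
    {"dx": -0.011, "dy": -0.045, "dz": 0.012, "jaw": 0},
    {"dx": -0.011, "dy": -0.045, "dz": 0.012, "jaw": 0},
    {"dx": -0.011, "dy": -0.045, "dz": 0.012, "jaw": 0},
    {"dx": -0.011, "dy": -0.045, "dz": 0.012, "jaw": 0},
    {"dx": -0.011, "dy": -0.045, "dz": 0.012, "jaw": 0},
    {"dx": -0.011, "dy": -0.045, "dz": 0.012, "jaw": 0},
    {"dx": -0.011, "dy": -0.045, "dz": 0.012, "jaw": 0},
    {"dx": -0.011, "dy": -0.045, "dz": 0.012, "jaw": 0},
    {"dx": -0.011, "dy": -0.045, "dz": 0.012, "jaw": 0},
    {"dx": -0.011, "dy": -0.045, "dz": 0.012, "jaw": 0}
  ]
}}

```text
clock: 9.0
position: [0.325, -0.4191, 0.6136]
ee_rot: [1.026, 2.81, 0.049]
force: [1.5, -0.2, 0.2]
width: 0.006
gripper_force: 0.0
```

```bash
python3 -c "
from h import *
go([-.2,-.5,.65])"
```

```text
TCP [ 0.325  -0.4191  0.6136] R [[-0.755, 0.638, 0.151], [0.643, 0.766, -0.021], [-0.129, 0.082, -0.988]] F [ 1.5 -0.2  0.2] q [ 0.07  0.16  1.02  1.27 -0.26  1.69  1.9 ] w 0.006 t 9.0
tool delta [ 0.3396 -0.394  -0.1138] y az 50.19
```

Request:
{"fn": "creep_tool", "kwargs": {
  "motion": [
    {"yaw": 0.15, "jaw": 0},
    {"yaw": 0.15, "jaw": 0},
    {"yaw": 0.15, "jaw": 0},
    {"yaw": 0.15, "jaw": 0},
    {"yaw": 0.15, "jaw": 0},
    {"yaw": 0.15, "jaw": 0},
    {"yaw": 0.15, "jaw": 0},
    {"yaw": 0.15, "jaw": 0}
  ]
}}

```text
clock: 9.8
position: [0.3262, -0.4179, 0.6136]
ee_rot: [2.474, 1.755, 0.169]
force: [1.0, 0.3, -0.2]
width: 0.006
gripper_force: 0.0
```

```bash
python3 -c "
from h import *
go([-.2,-.52,.62])"
```

```text
TCP [ 0.3262 -0.4179  0.6136] R [[0.328, 0.933, 0.15], [0.944, -0.329, -0.02], [0.031, 0.148, -0.988]] F [ 1.   0.3 -0.2] q [-0.07  0.21  1.24  1.28 -0.33  1.71  0.77] w 0.006 t 9.8
tool delta [-0.2688 -0.4562 -0.0832] y az -19.42
```

Request:
{"fn": "creep_tool", "kwargs": {
  "motion": [
    {"dx": -0.025, "dy": -0.042, "dz": -0.008, "jaw": 0},
    {"dx": -0.025, "dy": -0.042, "dz": -0.008, "jaw": 0},
    {"dx": -0.025, "dy": -0.042, "dz": -0.008, "jaw": 0},
    {"dx": -0.025, "dy": -0.042, "dz": -0.008, "jaw": 0},
    {"dx": -0.025, "dy": -0.042, "dz": -0.008, "jaw": 0},
    {"dx": -0.025, "dy": -0.042, "dz": -0.008, "jaw": 0},
    {"dx": -0.025, "dy": -0.042, "dz": -0.008, "jaw": 0},
    {"dx": -0.025, "dy": -0.042, "dz": -0.008, "jaw": 0},
    {"dx": -0.025, "dy": -0.042, "dz": -0.008, "jaw": 0},
    {"dx": -0.025, "dy": -0.042, "dz": -0.008, "jaw": 0}
  ]
}}

```text
clock: 10.8
position: [-0.1262, -0.5114, 0.6242]
ee_rot: [2.467, 1.762, 0.166]
force: [1.0, -0.9, -0.0]
width: 0.006
gripper_force: 0.0
```

```bash
python3 -c "
from h import *
go([-.2,-.52,.9])"
```

```text
TCP [-0.1262 -0.5114  0.6242] R [[0.322, 0.935, 0.15], [0.946, -0.323, -0.023], [0.027, 0.149, -0.988]] F [ 1.  -0.9 -0. ] q [ 1.02  0.32  1.22  1.16 -0.46  1.91  1.76] w 0.006 t 10.8
tool delta [-0.0245 -0.0251 -0.2834] y az -19.05
```

Now push up and outward here.

Request:
{"fn": "creep_tool", "kwargs": {
  "motion": [
    {"dz": -0.05, "jaw": 0},
    {"dz": -0.05, "jaw": 0},
    {"dz": -0.05, "jaw": 0},
    {"dz": -0.05, "jaw": 0},
    {"dz": -0.05, "jaw": 0},
    {"dz": -0.05, "jaw": 0}
  ]
}}

```text
clock: 11.4
position: [-0.1372, -0.5161, 0.6739]
ee_rot: [2.479, 1.783, 0.175]
force: [-0.3, -0.6, -1.4]
width: 0.005
gripper_force: 0.0
```

```bash
python3 -c "
from h import *
go([-.2,-.52,1.1])"
```

```text
TCP [-0.1372 -0.5161  0.6739] R [[0.315, 0.939, 0.141], [0.948, -0.318, -0.0], [0.044, 0.133, -0.99]] F [-0.3 -0.6 -1.4] q [ 1.84  0.27 -0.05  0.9  -0.14  2.    1.41] w 0.005 t 11.4
tool delta [-0.0046 -0.0008 -0.4307] y az -18.71
```

Request:
{"fn": "creep_tool", "kwargs": {
  "motion": [
    {"dx": -0.02, "dz": -0.045, "jaw": 0},
    {"dx": -0.02, "dz": -0.045, "jaw": 0},
    {"dx": -0.02, "dz": -0.045, "jaw": 0},
    {"dx": -0.02, "dz": -0.045, "jaw": 0},
    {"dx": -0.02, "dz": -0.045, "jaw": 0}
  ]
}}

```text
clock: 11.9
position: [-0.1677, -0.5428, 0.7456]
ee_rot: [2.384, 1.691, -0.037]
force: [1.3, -0.2, -0.0]
width: 0.004
gripper_force: 0.0
```

```bash
python3 -c "
from h import *
go([-.2,-.52,1.1])"
```

```text
TCP [-0.1677 -0.5428  0.7456] R [[0.339, 0.935, 0.105], [0.93, -0.315, -0.192], [-0.146, 0.162, -0.976]] F [ 1.3 -0.2 -0. ] q [ 1.88  0.31 -0.05  0.67 -0.15  2.    1.43] w 0.004 t 11.9
tool delta [-0.0415  0.0202 -0.3535] y az -18.62
```

Request:
{"fn": "creep_tool", "kwargs": {
  "motion": [
    {"dx": -0.02, "dz": -0.045, "jaw": 0},
    {"dx": -0.02, "dz": -0.045, "jaw": 0},
    {"dx": -0.02, "dz": -0.045, "jaw": 0},
    {"dx": -0.02, "dz": -0.045, "jaw": 0},
    {"dx": -0.02, "dz": -0.045, "jaw": 0},
    {"dx": -0.02, "dz": -0.045, "jaw": 0}
  ]
}}

```text
clock: 12.5
position: [-0.1932, -0.5181, 0.8422]
ee_rot: [2.261, 1.574, -0.272]
force: [-0.4, -0.0, -0.7]
width: 0.005
gripper_force: 0.0
```

```bash
python3 -c "
from h import *
go([-.2,-.52,1.1])"
```

```text
TCP [-0.1932 -0.5181  0.8422] R [[0.357, 0.933, 0.052], [0.861, -0.307, -0.406], [-0.362, 0.19, -0.913]] F [-0.4 -0.  -0.7] q [ 1.95  0.27 -0.03  0.48 -0.2   2.    1.45] w 0.005 t 12.5
tool delta [-0.0974  0.0432 -0.2348] y az -18.23
```

Request:
{"fn": "creep_tool", "kwargs": {
  "motion": [
    {"dx": -0.02, "dy": 0.02, "dz": -0.04, "jaw": 0},
    {"dx": -0.02, "dz": -0.045, "jaw": 0},
    {"dx": -0.02, "dz": -0.045, "jaw": 0},
    {"dx": -0.02, "dz": -0.045, "jaw": 0},
    {"dx": -0.02, "dz": -0.045, "jaw": 0}
  ]
}}

```text
clock: 13.0
position: [-0.1896, -0.4667, 0.9236]
ee_rot: [2.154, 1.475, -0.442]
force: [0.2, -0.0, -1.2]
width: 0.006
gripper_force: 0.0
```

```bash
python3 -c "
from h import *
go([-.2,-.52,1.1])"
```

```text
TCP [-0.1896 -0.4667  0.9236] R [[0.364, 0.931, 0.008], [0.773, -0.297, -0.56], [-0.519, 0.211, -0.828]] F [ 0.2 -0.  -1.2] q [ 2.    0.21 -0.02  0.37 -0.26  2.    1.44] w 0.006 t 13.0
tool delta [-0.1366  0.0434 -0.1163] y az -17.7
```

Request:
{"fn": "creep_tool", "kwargs": {
  "motion": [
    {"dx": -0.02, "dz": -0.045, "jaw": 0},
    {"dx": -0.02, "dz": -0.045, "jaw": 0}
  ]
}}

```text
clock: 13.2
position: [-0.1928, -0.4352, 0.9538]
ee_rot: [2.11, 1.435, -0.506]
force: [0.1, -0.0, 0.6]
width: 0.008
gripper_force: 0.0
```

```bash
python3 -c "
from h import *
go([.1,-.7,.7])"
```

```text
TCP [-0.1928 -0.4352  0.9538] R [[0.364, 0.931, -0.009], [0.731, -0.292, -0.616], [-0.576, 0.218, -0.788]] F [ 0.1 -0.   0.6] q [ 2.08  0.18 -0.06  0.33 -0.28  2.    1.45] w 0.008 t 13.2
tool delta [0.0593 0.2948 0.3603] y az -17.43
```

Request:
{"fn": "creep_tool", "kwargs": {
  "motion": [
    {"dx": 0.006, "dy": 0.0295, "dz": 0.036, "jaw": 0},
    {"dx": 0.006, "dy": 0.0295, "dz": 0.036, "jaw": 0},
    {"dx": 0.006, "dy": 0.0295, "dz": 0.036, "jaw": 0},
    {"dx": 0.006, "dy": 0.0295, "dz": 0.036, "jaw": 0},
    {"dx": 0.006, "dy": 0.0295, "dz": 0.036, "jaw": 0},
    {"dx": 0.006, "dy": 0.0295, "dz": 0.036, "jaw": 0},
    {"dx": 0.006, "dy": 0.0295, "dz": 0.036, "jaw": 0},
    {"dx": 0.006, "dy": 0.0295, "dz": 0.036, "jaw": 0},
    {"dx": 0.006, "dy": 0.0295, "dz": 0.036, "jaw": 0},
    {"dx": 0.006, "dy": 0.0295, "dz": 0.036, "jaw": 0}
  ]
}}

```text
clock: 14.2
position: [0.1014, -0.7003, 0.6981]
ee_rot: [2.111, 1.435, -0.503]
force: [-1.3, -0.9, -0.1]
width: 0.007
gripper_force: 0.0
```

```bash
python3 -c "
from h import *
go([.5,-.4,.5])"
```

```text
TCP [ 0.1014 -0.7003  0.6981] R [[0.365, 0.931, -0.008], [0.732, -0.293, -0.615], [-0.575, 0.219, -0.789]] F [-1.3 -0.9 -0.1] q [ 1.5   0.22 -0.32  1.07  0.32  1.25  0.82] w 0.007 t 14.2
tool delta [ 0.4794  0.2398 -0.0317] y az -17.46
```

Request:
{"fn": "creep_tool", "kwargs": {
  "motion": [
    {"dx": 0.044, "dy": 0.022, "dz": -0.003, "jaw": 0},
    {"dx": 0.044, "dy": 0.022, "dz": -0.003, "jaw": 0},
    {"dx": 0.044, "dy": 0.022, "dz": -0.003, "jaw": 0},
    {"dx": 0.044, "dy": 0.022, "dz": -0.003, "jaw": 0},
    {"dx": 0.044, "dy": 0.022, "dz": -0.003, "jaw": 0},
    {"dx": 0.044, "dy": 0.022, "dz": -0.003, "jaw": 0},
    {"dx": 0.044, "dy": 0.022, "dz": -0.003, "jaw": 0},
    {"dx": 0.044, "dy": 0.022, "dz": -0.003, "jaw": 0},
    {"dx": 0.044, "dy": 0.022, "dz": -0.003, "jaw": 0},
    {"dx": 0.044, "dy": 0.022, "dz": -0.003, "jaw": 0}
  ]
}}

```text
clock: 15.2
position: [0.4669, -0.4222, 0.5175]
ee_rot: [2.112, 1.434, -0.502]
force: [-0.1, -0.7, 0.5]
width: 0.003
gripper_force: 0.0
```

```bash
python3 -c "
from h import *
go([.6,.05,.42])"
```

```text
TCP [ 0.4669 -0.4222  0.5175] R [[0.366, 0.93, -0.008], [0.732, -0.293, -0.614], [-0.574, 0.22, -0.789]] F [-0.1 -0.7  0.5] q [ 0.84  0.24 -0.6   1.5   0.8   1.34 -0.27] w 0.003 t 15.2
tool delta [ 0.4505 -0.0362 -0.2142] y az -17.5
```

Request:
{"fn": "creep_tool", "kwargs": {
  "motion": [
    {"dx": 0.045, "dy": -0.004, "dz": -0.021, "jaw": 0},
    {"dx": 0.045, "dy": -0.004, "dz": -0.021, "jaw": 0},
    {"dx": 0.045, "dy": -0.004, "dz": -0.021, "jaw": 0},
    {"dx": 0.045, "dy": -0.004, "dz": -0.021, "jaw": 0},
    {"dx": 0.045, "dy": -0.004, "dz": -0.021, "jaw": 0},
    {"dx": 0.045, "dy": -0.004, "dz": -0.021, "jaw": 0},
    {"dx": 0.045, "dy": -0.004, "dz": -0.021, "jaw": 0},
    {"dx": 0.045, "dy": -0.004, "dz": -0.021, "jaw": 0},
    {"dx": 0.045, "dy": -0.004, "dz": -0.021, "jaw": 0},
    {"dx": 0.045, "dy": -0.004, "dz": -0.021, "jaw": 0}
  ]
}}

```text
clock: 16.2
position: [0.5952, 0.0486, 0.4162]
ee_rot: [2.114, 1.435, -0.501]
force: [1.3, -0.5, -0.5]
width: 0.006
gripper_force: 0.0
```

```bash
python3 -c "
from h import *
go([.606,.24,.32])"
```

```text
TCP [0.5952 0.0486 0.4162] R [[0.366, 0.93, -0.008], [0.733, -0.294, -0.613], [-0.573, 0.218, -0.79]] F [ 1.3 -0.5 -0.5] q [ 0.01  0.53 -0.76  1.39  0.84  1.83 -1.12] w 0.006 t 16.2
tool delta [ 0.1994 -0.0673 -0.0414] y az -17.55
```

Request:
{"fn": "creep_tool", "kwargs": {
  "motion": [
    {"dx": 0.04, "dy": -0.0135, "dz": -0.008, "jaw": 0},
    {"dx": 0.04, "dy": -0.0135, "dz": -0.008, "jaw": 0},
    {"dx": 0.04, "dy": -0.0135, "dz": -0.008, "jaw": 0},
    {"dx": 0.04, "dy": -0.0135, "dz": -0.008, "jaw": 0},
    {"dx": 0.04, "dy": -0.0135, "dz": -0.008, "jaw": 0}
  ]
}}

```text
clock: 16.7
position: [0.6056, 0.2392, 0.3178]
ee_rot: [2.114, 1.436, -0.502]
force: [1.4, 0.9, -0.4]
width: 0.007
gripper_force: 0.0
```

```bash
python3 -c "
from h import *
go([.606,.233,.174])"
```

```text
TCP [0.6056 0.2392 0.3178] R [[0.366, 0.931, -0.009], [0.733, -0.294, -0.613], [-0.573, 0.218, -0.79]] F [ 1.4  0.9 -0.4] q [-0.31  0.77 -0.74  1.24  0.84  1.89 -1.39] w 0.007 t 16.7
tool delta [ 0.078  -0.0291  0.1174] y az -17.55
```

Request:
{"fn": "creep_tool", "kwargs": {
  "motion": [
    {"yaw": -0.15, "jaw": 0},
    {"yaw": -0.15, "jaw": 0},
    {"jaw": 0}
  ]
}}

```text
clock: 17.0
position: [0.6055, 0.2381, 0.318]
ee_rot: [1.903, 1.767, -0.615]
force: [-0.3, 0.2, 0.7]
width: 0.005
gripper_force: 0.0
```

```bash
python3 -c "
from h import *
go([.606,.233,.174])"
```

```text
TCP [0.6055 0.2381 0.318 ] R [[0.071, 0.997, -0.009], [0.788, -0.062, -0.613], [-0.612, 0.036, -0.79]] F [-0.3  0.2  0.7] q [-0.28  0.78 -0.79  1.23  0.86  1.91 -1.1 ] w 0.005 t 17.0
tool delta [ 0.0841 -0.0044  0.1169] y az -3.54
```

Request:
{"fn": "creep_tool", "kwargs": {
  "motion": [
    {"dx": 0.017, "dy": -0.001, "dz": 0.023, "jaw": 0},
    {"dx": 0.017, "dy": -0.001, "dz": 0.023, "jaw": 0},
    {"dx": 0.017, "dy": -0.001, "dz": 0.023, "jaw": 0},
    {"dx": 0.017, "dy": -0.001, "dz": 0.023, "jaw": 0},
    {"dx": 0.016, "dz": 0.023, "jaw": 0},
    {"jaw": 0}
  ]
}}

```text
clock: 17.6
position: [0.606, 0.2321, 0.1727]
ee_rot: [1.906, 1.76, -0.619]
force: [0.4, -0.5, -0.2]
width: 0.003
gripper_force: 0.0
```

```bash
python3 -c "
from h import *
go([.6056,.1957,.127])
p=shot('top');q=shot('side');print(px(p,[.605,.155,.075]),px(q,[.605,.155,.075]))
a=cv2.resize(p['image'][150:300,180:380],(533,400),interpolation=2)[:,:400];b=cv2.resize(q['image'][130:280,220:370],(400,400),interpolation=2);cv2.imwrite('pics/b3.png',np.hstack([a,b]))"
```

```text
TCP [0.606  0.2321 0.1727] R [[0.076, 0.997, -0.012], [0.785, -0.067, -0.616], [-0.615, 0.037, -0.788]] F [ 0.4 -0.5 -0.2] q [-0.27  0.91 -0.76  1.38  0.91  1.72 -1.25] w 0.003 t 17.6
tool delta [-0.0005  0.0003  0.0585] y az -3.85
[273.47473699 214.29091139] [317.79282898 229.81719966]
```

View pics/b3.png

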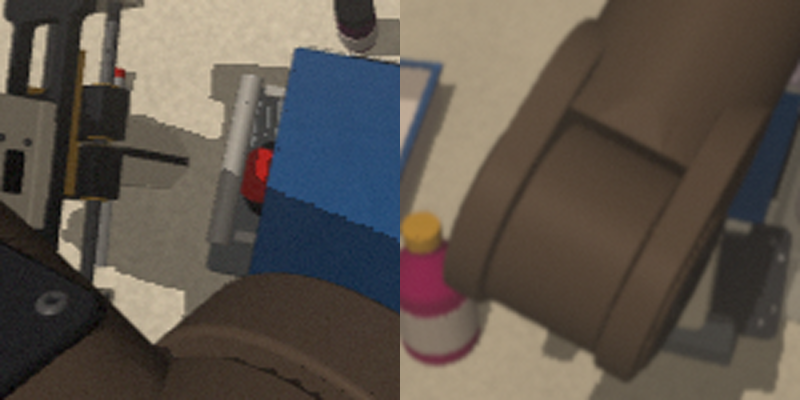

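The fingertips are in front of the bar at crop (188,160), on the line to the red button at crop (258,180). Approach, then press gently.

Request:
{"fn": "creep_tool", "kwargs": {
  "motion": [
    {"dz": 0.025, "jaw": 0},
    {"dz": 0.023, "jaw": 0},
    {"dz": 0.004, "jaw": 0},
    {"dz": 0.003, "jaw": 0},
    {"jaw": 0}
  ]
}}

```text
clock: 18.2
position: [0.6062, 0.2016, 0.1337]
ee_rot: [1.904, 1.764, -0.611]
force: [0.9, 0.5, -0.6]
width: 0.006
gripper_force: 0.0
```

```bash
python3 -c "
from h import *
go([.6056,.1957,.127])"
```

```text
TCP [0.6062 0.2016 0.1337] R [[0.074, 0.997, -0.007], [0.788, -0.063, -0.613], [-0.611, 0.04, -0.79]] F [ 0.9  0.5 -0.6] q [-0.23  0.93 -0.75  1.45  0.95  1.64 -1.28] w 0.006 t 18.2
tool delta [-0.0006 -0.0005  0.0089] y az -3.59
```

Request:
{"fn": "creep_tool", "kwargs": {
  "motion": [
    {"dz": 0.004, "jaw": 0},
    {"dz": 0.004, "jaw": 0},
    {"jaw": 0}
  ]
}}

```text
clock: 18.5
position: [0.6058, 0.1959, 0.1259]
ee_rot: [1.903, 1.765, -0.613]
force: [1.2, 1.2, -0.4]
width: 0.007
gripper_force: 0.2
```

Request:
{"fn": "creep_tool", "kwargs": {
  "motion": [
    {"dz": 0.003, "jaw": 0},
    {"jaw": 0}
  ]
}}

```text
clock: 18.7
position: [0.6057, 0.1944, 0.1238]
ee_rot: [1.903, 1.765, -0.613]
force: [-1.3, 1.1, 3.6]
width: 0.011
gripper_force: 1.7
```

Request:
{"fn": "creep_tool", "kwargs": {
  "motion": [
    {"dz": 0.003, "jaw": 0},
    {"dz": 0.001, "jaw": 0},
    {"jaw": 0}
  ]
}}

```text
clock: 19.0
position: [0.6056, 0.1918, 0.1205]
ee_rot: [1.903, 1.765, -0.614]
force: [-2.1, 2.9, 3.8]
width: 0.01
gripper_force: 2.1
```

```bash
python3 -c "
from h import *
p=shot('top');
for k in ['lid_bar','lid']: print([(np.round(w(p,d['centre']),3).tolist(),round(d['score'],2)) for d in spotter.boxes_of(p,k)][:2])"
```

```text
[([0.607, 0.076, 0.183], 0.77)]
[([0.604, 0.074, 0.184], 0.73)]
```

The lid has popped: its centre rose from z 0.135 to 0.183. Back off along the axis.

Request:
{"fn": "creep_tool", "kwargs": {
  "motion": [
    {"dz": -0.02, "jaw": 0},
    {"dz": -0.04, "jaw": 0},
    {"dz": -0.05, "jaw": 0},
    {"dz": -0.05, "jaw": 0},
    {"jaw": 0}
  ]
}}

```text
clock: 19.65
position: [0.606, 0.2965, 0.2531]
ee_rot: [1.904, 1.772, -0.6]
force: [-0.5, -0.1, 0.2]
width: 0.007
gripper_force: 0.0
```

```bash
python3 -c "
from h import *
go([.6056,.1957,.127])
H=np.array([.575,-.0071,.129]); xd=np.array([-.182,-.983,0]); bar=lambda t:H+.167*(-xd*np.cos(t)+np.array([0,0,np.sin(t)]))
p=shot('top');q=shot('side')
for P in (p,q):
  for k in ['lid_bar','lid','lid_hinge']: print(k,[(np.round(w(P,d['centre']),3).tolist(),round(d['score'],2)) for d in spotter.boxes_of(P,k)][:2])
  print([(t,px(P,bar(t)).round().tolist()) for t in (.75,.8,.85)])
cv2.imwrite('pics/l4.png',np.hstack([cv2.resize(p['image'][130:330,220:420],(400,400)),cv2.resize(q['image'][80:280,200:400],(400,400))]))"
```

```text
TCP [0.606  0.2965 0.2531] R [[0.072, 0.997, -0.001], [0.793, -0.058, -0.607], [-0.605, 0.042, -0.795]] F [-0.5 -0.1  0.2] q [-0.37  0.88 -0.77  1.2   0.88  1.87 -1.19] w 0.007 t 19.65
tool delta [-3.600e-03  1.000e-04  1.614e-01] y az -3.32
lid_bar [([0.588, 0.054, 0.2], 0.82), ([0.598, 0.15, 0.082], 0.4)]
lid [([0.581, 0.053, 0.198], 0.59)]
lid_hinge [([0.552, 0.069, 0.133], 0.69)]
[(0.75, [288.0, 203.0]), (0.8, [292.0, 203.0]), (0.85, [296.0, 203.0])]
lid_bar []
lid []
lid_hinge [([0.472, 0.122, 0.085], 0.69)]
[(0.75, [324.0, 156.0]), (0.8, [325.0, 151.0]), (0.85, [326.0, 147.0])]
```

View pics/l4.png

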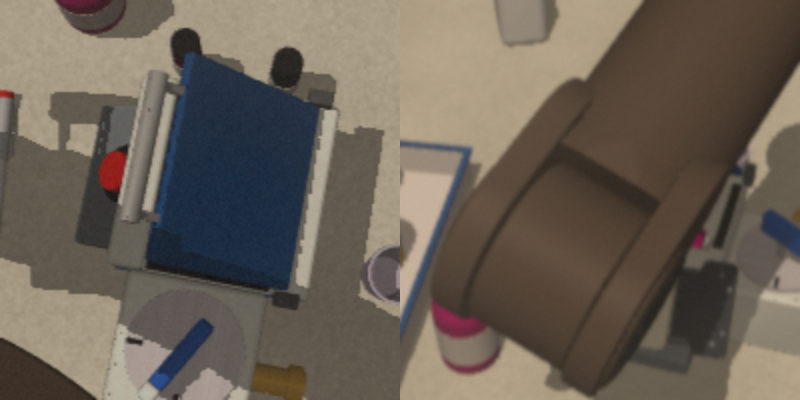

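The popped lid's bar is centred at crop (143,147), pixel (291,203). That agrees with my model at 0.8 rad (292,203), so the bar is at about (0.596, 0.107, 0.249). Next I turn the tool a quarter so that it closes across the bar.

Request:
{"fn": "creep_tool", "kwargs": {
  "motion": [
    {"yaw": -0.15, "jaw": 0.5},
    {"yaw": -0.15, "jaw": 0.5},
    {"yaw": -0.15, "jaw": 0.5},
    {"yaw": -0.15, "jaw": 0.5},
    {"yaw": -0.15, "jaw": 0.5},
    {"yaw": -0.15, "jaw": 0.5},
    {"yaw": -0.15, "jaw": 0.5},
    {"yaw": -0.15, "jaw": 0.5},
    {"yaw": -0.15, "jaw": 0.5},
    {"yaw": -0.15, "jaw": 0.5}
  ],
  "clamp_n": 15
}}

```text
clock: 21.05
position: [0.6072, 0.2891, 0.2462]
ee_rot: [0.206, 2.93, -1.007]
force: [0.1, 0.0, 0.2]
width: 0.504
gripper_force: 0.0
```

```bash
cat >> h.py <<'E'
H=np.array([.575,-.0071,.129]); xd=np.array([-.182,-.983,0]); bar=lambda t:H+.167*(-xd*np.cos(t)+np.array([0,0,np.sin(t)]))
E
python3 -c "
from h import *
z=R.from_rotvec(readout.observe()['ee_rot']).as_matrix()[:,2]
go(bar(.8)-z*.097);go(bar(.8)-z*.057)"
```

```text
TCP [0.6072 0.2891 0.2462] R [[-0.991, 0.137, -0.009], [0.113, 0.781, -0.614], [-0.077, -0.61, -0.789]] F [0.1 0.  0.2] q [-0.29  0.95 -0.96  1.2   0.99  1.96  0.26] w 0.504 t 21.05
tool delta [-0.0099 -0.145   0.0128] y az 80.05
TCP [0.6072 0.2891 0.2462] R [[-0.991, 0.137, -0.009], [0.113, 0.781, -0.614], [-0.077, -0.61, -0.789]] F [0.1 0.  0.2] q [-0.29  0.95 -0.96  1.2   0.99  1.96  0.26] w 0.504 t 21.05
tool delta [-0.0099 -0.145   0.0528] y az 80.05
```

Request:
{"fn": "creep_tool", "kwargs": {
  "motion": [
    {"dx": -0.0025, "dy": -0.036, "jaw": 0.5},
    {"dx": -0.0025, "dy": -0.036, "jaw": 0.5},
    {"dx": -0.0025, "dy": -0.036, "jaw": 0.5},
    {"dx": -0.0025, "dy": -0.037, "dz": 0.013, "jaw": 0.5},
    {"jaw": 0.5}
  ]
}}

```text
clock: 21.55
position: [0.597, 0.1622, 0.3277]
ee_rot: [0.226, 2.924, -1.008]
force: [0.6, 0.1, -0.8]
width: 0.502
gripper_force: 0.0
```

```bash
python3 -c "
from h import *
z=R.from_rotvec(readout.observe()['ee_rot']).as_matrix()[:,2]
go(bar(.8)-z*.057)
p=shot('top');print(px(p,bar(.8)));cv2.imwrite('pics/l5.png',cv2.resize(p['image'][130:330,200:400],(600,600)))"
```

```text
TCP [0.597  0.1622 0.3277] R [[-0.989, 0.15, -0.009], [0.124, 0.778, -0.616], [-0.085, -0.61, -0.788]] F [ 0.6  0.1 -0.8] q [-0.07  0.77 -1.01  1.36  0.96  1.94  0.36] w 0.502 t 21.55
tool delta [0.0007 0.0052 0.039 ] y az 79.08
[291.89609598 202.76910235]
```

View pics/l5.png

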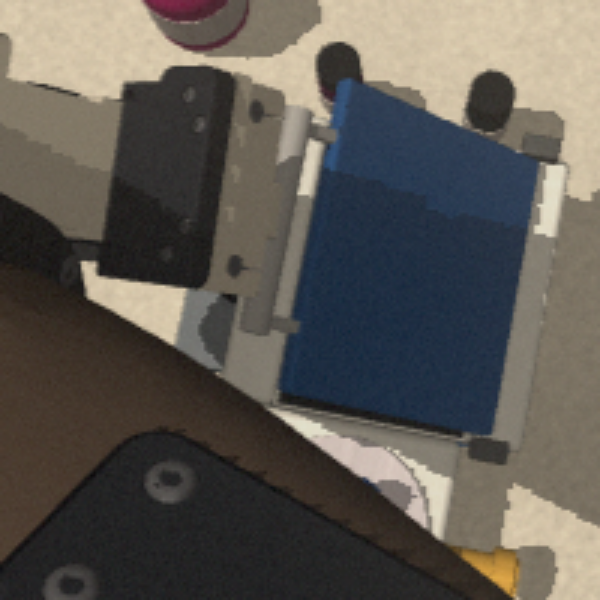

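The gripper is centred in front of the bar (crop (278,215)) with its fingers toward it. Advance and grip.

Request:
{"fn": "creep_tool", "kwargs": {
  "motion": [
    {"dy": 0.003, "dz": 0.012, "jaw": 0.5},
    {"dy": 0.002, "dz": 0.014, "jaw": 0.5},
    {"dz": 0.014, "jaw": 0.5},
    {"jaw": 0.5}
  ],
  "clamp_n": 15
}}

```text
clock: 22.0
position: [0.5963, 0.1451, 0.2881]
ee_rot: [0.214, 2.929, -1.01]
force: [0.0, -0.2, 0.5]
width: 0.502
gripper_force: 0.0
```

```bash
python3 -c "
from h import *
z=R.from_rotvec(readout.observe()['ee_rot']).as_matrix()[:,2]
go(bar(.8)-z*.057)"
```

```text
TCP [0.5963 0.1451 0.2881] R [[-0.99, 0.141, -0.011], [0.118, 0.779, -0.616], [-0.079, -0.611, -0.788]] F [ 0.  -0.2  0.5] q [-0.04  0.8  -1.    1.43  0.97  1.88  0.33] w 0.502 t 22.0
tool delta [-0.0012 -0.0055 -0.0027] y az 79.72
```

Request:
{"fn": "creep_tool", "kwargs": {
  "motion": [
    {"jaw": 0},
    {"jaw": 0},
    {"jaw": 0},
    {"jaw": 0},
    {"jaw": 0}
  ],
  "clamp_n": 15
}}

```text
clock: 22.5
position: [0.5964, 0.147, 0.2912]
ee_rot: [0.214, 2.927, -1.005]
force: [-0.2, -0.9, 1.2]
width: 0.147
gripper_force: 15.0
```

```bash
python3 -c "
from h import *
z=R.from_rotvec(readout.observe()['ee_rot']).as_matrix()[:,2]
go(bar(.8)-z*.057)"
```

```text
TCP [0.5964 0.147  0.2912] R [[-0.99, 0.143, -0.007], [0.117, 0.781, -0.614], [-0.082, -0.608, -0.789]] F [-0.2 -0.9  1.2] q [-0.04  0.8  -1.01  1.43  0.97  1.88  0.34] w 0.147 t 22.5
tool delta [-0.0009 -0.0052  0.0009] y az 79.62
```

Gripping the bar (13.5 mm). The measured offset puts the lid at 0.77 rad. Next I work out the arc rows.

```bash
cat >> h.py <<'E'
L=.057
def arc(step,n,t1=1.85):
    s=readout.observe(); r=R.from_rotvec(s['ee_rot']).as_matrix(); b=s['position']+r[:,2]*L-H
    f,u=-b@xd/np.linalg.norm(xd),b[2]; t=np.arctan2(u,f); print('t',t.round(3),'rad',np.hypot(f,u).round(4),'F',s['force'].round(1),'w',round(s['width'],3),round(s['gripper_force'],1),'q',s['joints'].round(2),'z',r[:,2].round(3))
    for i in range(n):
        a,c=min(t+step*i,t1),min(t+step*(i+1),t1); print((r.T@(bar(c)-bar(a))).round(4).tolist())
E
python3 -c "
from h import *
arc(.07,10)"
```

```text
t 0.77 rad 0.1684 F [-0.2 -0.9  1.2] w 0.147 15.0 q [-0.04  0.8  -1.01  1.43  0.97  1.88  0.34] z [-0.007 -0.614 -0.789]
[-0.0001, -0.0116, -0.0013]
[-0.0, -0.0117, -0.0005]
[0.0001, -0.0117, 0.0003]
[0.0001, -0.0116, 0.0011]
[0.0002, -0.0115, 0.0019]
[0.0003, -0.0114, 0.0027]
[0.0004, -0.0111, 0.0035]
[0.0005, -0.0109, 0.0043]
[0.0005, -0.0105, 0.005]
[0.0006, -0.0102, 0.0058]
```

Request:
{"fn": "creep_tool", "kwargs": {
  "motion": [
    {"dy": -0.0116, "dz": -0.0013, "jaw": 0},
    {"dy": -0.0117, "dz": -0.0005, "jaw": 0},
    {"dy": -0.0117, "dz": 0.0003, "jaw": 0},
    {"dy": -0.0116, "dz": 0.0011, "jaw": 0},
    {"dy": -0.0115, "dz": 0.0019, "jaw": 0}
  ]
}}

```text
clock: 23.0
position: [0.5877, 0.0997, 0.3258]
ee_rot: [0.214, 2.928, -1.005]
force: [-1.0, 1.8, 0.1]
width: 0.146
gripper_force: 15.0
```

```bash
python3 -c "
from h import *
arc(.07,8)"
```

```text
t 1.124 rad 0.1684 F [-1.   1.8  0.1] w 0.146 15.0 q [ 0.06  0.73 -1.03  1.47  0.96  1.88  0.4 ] z [-0.008 -0.614 -0.789]
[0.0003, -0.0113, 0.0028]
[0.0004, -0.0111, 0.0036]
[0.0005, -0.0108, 0.0043]
[0.0005, -0.0105, 0.0051]
[0.0006, -0.0101, 0.0058]
[0.0007, -0.0097, 0.0065]
[0.0008, -0.0092, 0.0071]
[0.0008, -0.0087, 0.0078]
```

Tracking well (1.12 rad, forces under 2 N).

Request:
{"fn": "creep_tool", "kwargs": {
  "motion": [
    {"dx": 0.0003, "dy": -0.0113, "dz": 0.0028, "jaw": 0},
    {"dx": 0.0004, "dy": -0.0111, "dz": 0.0036, "jaw": 0},
    {"dx": 0.0005, "dy": -0.0108, "dz": 0.0043, "jaw": 0},
    {"dx": 0.0005, "dy": -0.0105, "dz": 0.0051, "jaw": 0},
    {"dx": 0.0006, "dy": -0.0101, "dz": 0.0058, "jaw": 0}
  ]
}}

```text
clock: 23.5
position: [0.5778, 0.0444, 0.3407]
ee_rot: [0.214, 2.927, -1.005]
force: [0.1, 1.1, -0.4]
width: 0.15
gripper_force: 15.0
```

```bash
python3 -c "
from h import *
arc(.05,8)"
```

```text
t 1.471 rad 0.1675 F [ 0.1  1.1 -0.4] w 0.15 15.0 q [ 0.17  0.67 -1.05  1.54  0.96  1.84  0.46] z [-0.008 -0.614 -0.789]
[0.0005, -0.007, 0.0045]
[0.0005, -0.0067, 0.0049]
[0.0006, -0.0065, 0.0052]
[0.0006, -0.0062, 0.0055]
[0.0006, -0.0059, 0.0058]
[0.0006, -0.0056, 0.0061]
[0.0007, -0.0053, 0.0064]
[0.0004, -0.0029, 0.0038]
```

Request:
{"fn": "creep_tool", "kwargs": {
  "motion": [
    {"dx": 0.0005, "dy": -0.007, "dz": 0.0045, "jaw": 0},
    {"dx": 0.0005, "dy": -0.0067, "dz": 0.0049, "jaw": 0},
    {"dx": 0.0006, "dy": -0.0065, "dz": 0.0052, "jaw": 0},
    {"dx": 0.0006, "dy": -0.0062, "dz": 0.0055, "jaw": 0},
    {"dx": 0.0006, "dy": -0.0059, "dz": 0.0058, "jaw": 0}
  ]
}}

```text
clock: 24.0
position: [0.5704, 0.0042, 0.3395]
ee_rot: [0.214, 2.927, -1.005]
force: [0.2, -0.3, 0.8]
width: 0.146
gripper_force: 15.0
```

```bash
python3 -c "
from h import *
arc(.025,8,1.9)"
```

```text
t 1.716 rad 0.1673 F [ 0.2 -0.3  0.8] w 0.146 15.0 q [ 0.25  0.64 -1.06  1.59  0.97  1.8   0.5 ] z [-0.007 -0.614 -0.789]
[0.0003, -0.0029, 0.003]
[0.0003, -0.0028, 0.0031]
[0.0003, -0.0027, 0.0032]
[0.0003, -0.0026, 0.0032]
[0.0003, -0.0026, 0.0033]
[0.0004, -0.0025, 0.0033]
[0.0004, -0.0024, 0.0034]
[0.0001, -0.0008, 0.0012]
```

Request:
{"fn": "creep_tool", "kwargs": {
  "motion": [
    {"dx": 0.0003, "dy": -0.0029, "dz": 0.003, "jaw": 0},
    {"dx": 0.0003, "dy": -0.0028, "dz": 0.0031, "jaw": 0},
    {"dx": 0.0003, "dy": -0.0027, "dz": 0.0032, "jaw": 0},
    {"dy": -0.0014, "dz": 0.0016, "jaw": 0},
    {"jaw": 0}
  ]
}}

```text
clock: 24.5
position: [0.568, -0.0097, 0.3367]
ee_rot: [0.214, 2.928, -1.005]
force: [-0.1, 0.9, 0.5]
width: 0.146
gripper_force: 15.0
```

```bash
python3 -c "
from h import *
arc(.0125,6,1.95)"
```

```text
t 1.802 rad 0.1672 F [-0.1  0.9  0.5] w 0.146 15.0 q [ 0.28  0.63 -1.07  1.61  0.98  1.78  0.51] z [-0.008 -0.614 -0.789]
[0.0002, -0.0013, 0.0016]
[0.0002, -0.0013, 0.0016]
[0.0002, -0.0013, 0.0016]
[0.0002, -0.0012, 0.0017]
[0.0002, -0.0012, 0.0017]
[0.0002, -0.0012, 0.0017]
```

Request:
{"fn": "creep_tool", "kwargs": {
  "motion": [
    {"dx": 0.0002, "dy": -0.0013, "dz": 0.0016, "jaw": 0},
    {"dx": 0.0002, "dy": -0.0013, "dz": 0.0016, "jaw": 0},
    {"dx": 0.0002, "dy": -0.0013, "dz": 0.0016, "jaw": 0},
    {"jaw": 0}
  ]
}}

```text
clock: 24.9
position: [0.5669, -0.0157, 0.3353]
ee_rot: [0.214, 2.927, -1.005]
force: [-0.2, 0.1, -1.3]
width: 0.14
gripper_force: 15.0
```

```bash
python3 -c "
from h import *
arc(.0125,4,1.95)"
```

```text
t 1.839 rad 0.1673 F [-0.2  0.1 -1.3] w 0.14 15.0 q [ 0.3   0.63 -1.07  1.62  0.98  1.77  0.51] z [-0.008 -0.614 -0.789]
[0.0002, -0.0012, 0.0017]
[0.0002, -0.0012, 0.0017]
[0.0002, -0.0012, 0.0017]
[0.0002, -0.0012, 0.0017]
```

Request:
{"fn": "creep_tool", "kwargs": {
  "motion": [
    {"dx": 0.0002, "dy": -0.0012, "dz": 0.0017, "jaw": 0},
    {"dx": 0.0002, "dy": -0.0012, "dz": 0.0017, "jaw": 0},
    {"jaw": 0}
  ]
}}

```text
clock: 25.2
position: [0.5661, -0.0193, 0.3341]
ee_rot: [0.214, 2.927, -1.004]
force: [-0.1, 1.4, 0.5]
width: 0.146
gripper_force: 15.0
```

```bash
python3 -c "
from h import *
arc(.0125,1,1.95)"
```

```text
t 1.863 rad 0.1672 F [-0.1  1.4  0.5] w 0.146 15.0 q [ 0.3   0.63 -1.07  1.63  0.98  1.77  0.52] z [-0.007 -0.614 -0.79 ]
[0.0002, -0.0012, 0.0017]
```

Request:
{"fn": "creep_tool", "kwargs": {
  "motion": [
    {"dy": -0.0012, "dz": 0.0017, "jaw": 0},
    {"dy": -0.0012, "dz": 0.0017, "jaw": 0},
    {"jaw": 0}
  ]
}}

```text
clock: 25.5
position: [0.566, -0.0199, 0.3341]
ee_rot: [0.209, 2.927, -0.996]
force: [-2.2, 13.5, 8.8]
width: 0.149
gripper_force: 15.0
```

```bash
python3 -c "
from h import *
arc(.0125,1,1.95)"
```

```text
t 1.865 rad 0.1671 F [-2.2 13.5  8.8] w 0.149 15.0 q [ 0.31  0.63 -1.07  1.63  0.98  1.76  0.52] z [-0.003 -0.61  -0.792]
[0.0002, -0.0012, 0.0017]
```

Request:
{"fn": "creep_tool", "kwargs": {
  "motion": [
    {"dy": -0.0012, "dz": 0.0017, "jaw": 0},
    {"jaw": 0}
  ]
}}

```text
clock: 25.7
position: [0.566, -0.0204, 0.3337]
ee_rot: [0.207, 2.927, -0.993]
force: [-0.5, 18.9, 10.1]
width: 0.148
gripper_force: 15.0
```

```bash
python3 -c "
from h import *
arc(.0125,1,1.95)"
```

```text
t 1.868 rad 0.1668 F [-0.5 18.9 10.1] w 0.148 15.0 q [ 0.31  0.63 -1.07  1.63  0.98  1.76  0.52] z [-0.001 -0.608 -0.794]
[0.0002, -0.0012, 0.0017]
```

On the stop: the force rises to 19 N with no motion. Ease off the preload, open a little and back out along the fingers.

Request:
{"fn": "creep_tool", "kwargs": {
  "motion": [
    {"dy": 0.0012, "dz": -0.0017, "jaw": 0},
    {"jaw": 0},
    {"jaw": 0.28},
    {"jaw": 0.28},
    {"jaw": 0.28},
    {"dz": -0.01, "jaw": 0.28},
    {"dz": -0.02, "jaw": 0.28},
    {"dz": -0.04, "jaw": 0.28},
    {"dz": -0.05, "jaw": 0.28},
    {"dz": -0.05, "jaw": 0.28}
  ]
}}

```text
clock: 26.7
position: [0.5669, 0.0815, 0.468]
ee_rot: [0.215, 2.93, -1.005]
force: [1.4, 0.3, -0.5]
width: 0.279
gripper_force: 0.0
```

```bash
python3 -c "
from h import *
go([.57,.15,.5]);p=shot('top');q=shot('side');print([px(P,bar(1.85)).round() for P in (p,q)]);tap()
print([(k,[(np.round(w(p,d['centre']),3).tolist(),round(d['score'],2)) for d in spotter.boxes_of(p,k)][:2]) for k in ('ink_bottle','vial_a','mixing_cup','pen')])
cv2.imwrite('pics/e.png',np.hstack([cv2.resize(p['image'][90:350,180:440],(400,400)),cv2.resize(q['image'][60:320,200:460],(400,400))]))"
```

```text
TCP [0.5669 0.0815 0.468 ] R [[-0.99, 0.142, -0.01], [0.119, 0.781, -0.613], [-0.079, -0.608, -0.79]] F [ 1.4  0.3 -0.5] q [ 0.05  0.54 -0.96  1.32  0.88  2.    0.62] w 0.279 t 26.7
tool delta [ 0.0025  0.0345 -0.0673] y az 79.68
[array([417., 222.]), array([348.,  86.])]
top 302.0 ((452.6969299316406, 86.11292266845703), (12.747310638427734, 62.03908157348633), 49.65462875366211)
side 230.0 ((457.1957702636719, 97.09378051757812), (26.33101463317871, 67.53144836425781), 50.1099739074707)
[('ink_bottle', [([0.771, 0.168, 0.097], 0.63)]), ('vial_a', []), ('mixing_cup', [([0.514, -0.105, 0.031], 0.77)]), ('pen', [])]
```

View pics/e.png

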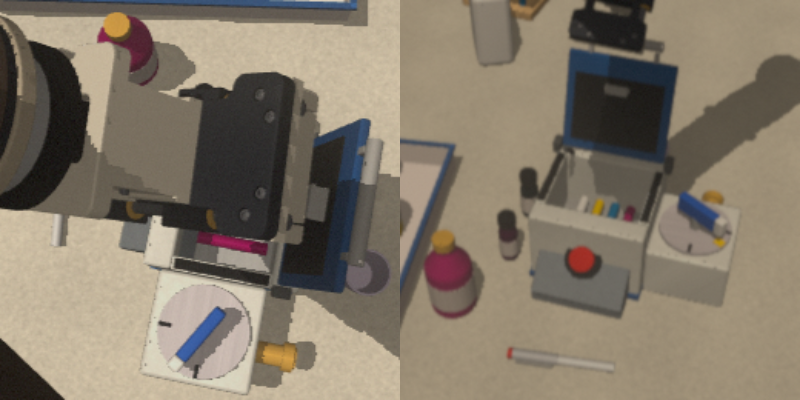

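The lid rests open on its stop: its bar is at pixel (418,220), against a prediction of (417,222). The tap is still at 60°, the bystanders are standing as before, and the gripper is clear.

```bash
python3 -c "
from h import *
print(workorder.sign_off())"
```

```text
the job is handed in; nothing more can be done
None
```

The job is handed in: the tap is on the yellow mark (60°), the lid was released, swung back and set gently on its open stop, and the arm is clear with the bottle, vials, cup and pen undisturbed; the hand-in gave no verdict.

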